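Fasten the red case's draw latch

ROBOT

A 6-joint arm with a two-finger parallel gripper is mounted at the origin on the work surface. World frame = base frame: x ahead of the robot, y to its left, z up, the work surface at z = 0. Lengths are in m, angles in rad, forces in N, time in s.
With the tool pointing down it reaches from about 0.35 to 0.975 m from the base axis. Payload 17.4 kg.
Tool frame: the origin (TCP) lies on the mounting face of the last link; the fingertips stand 173 mm ahead of it and the grasp point (between the pads) lies 155 mm ahead of it (robot.tip_reach is the distance from the TCP to the fingertips, in m); z points along the fingers, y is the line along which they close (so a half turn about z gives the same grasp; the last joint's range is limited). The gripper opens to 85 mm and grips with 20 to 120 N. Pads are 22 mm wide; open, the fingers measure 114 mm over their backs; the gripper's body (76 mm by 85 mm) begins 54 mm behind the grasp point. The pads swing forward as they close: fully open they stand 13 mm farther back than shut.
Start: joints at [1.202, 0.116, 1.442, -0, 1.584, -0.038], TCP at [0.219, 0.638, 0.405] pointing down, gripper open.
Joint ranges: [-2.83, 2.83], [-0.83, 2.19], [0.07, 2.5], [-1.14, 4.28], [0.01, 3], [-2.97, 2.97]. Speed limits (rad/s): [1.89, 1.89, 2.22, 3.14, 3.14, 3.14].

INTERFACE

Orientations are given as a unit quaternion [x, y, z, w].
In Python, from cell import robot, eyes gives the robot as it stands. The module is installed in compiled form; this text tells all that it offers.
- The arm moves only by the tool play_rows, never from a script. Its argument "series" is text: rows parted by semicolons, each of 4 numbers parted by spaces: the shift along the tool's x, y, z in units of 25 mm (1.0 is 25 mm), then the turn about the tool's z in units of 6 degrees (1.0 is 6 degrees). In form: x y z spin; .... A call has 1 to 5 rows; each row is the pose to reach, as a shift and turn from the pose commanded when the call began, along the tool's axes at that moment; what a row does not reach only later rows make up. A row lasts 1/12 s, in which the tool goes at most 41.7 mm and 7.16 degrees, less where a joint would pass 70% of its speed; a pose out of reach is approached as far as the arm can. A call with a gripper value outside its range is refused whole. "fingers" is the gripper's target within -1 to 1 (fully open at 1, half-way at 0, shut at -1), set as the call begins (left out, the last holds). The fingers move at their own pace and stop on an object; the grip force is fixed at half the most. Time passes only in rows, so rows that repeat a pose let the fingers close. It gives the time, the measured TCP pose, the force, the opening and the grip force at its end, in the units of the state.
- robot.get_obs(): the state, without advancing time (a new reading comes with each control period).
- eyes.grab_frame(name): name is "scene" or "side" or "wrist"; returns the picture (384x512x3 uint8, red, green, blue); there is no depth.
- eyes.calibration(name): a dict with "intrinsics" (3x3 intrinsics, pixels), "origin" and "orientation" of the camera in the world. Camera axes: x right, y up, looking along -z (the intrinsics and any distortion apply to the point x, -y, -z); pixel columns grow to the right and rows downward; lengths in m; the calibration is good to about 2 mm. A picture is of the moment at which its call begins: read the wrist's pose just before it. calibration takes no time and is no camera call; for the wrist camera it gives the pose at the moment of the call.
- robot.sign_off(): hands the job in; it is judged then, once.
The state is a dict: "t": time; "joints": joint angles; "qd": joint speeds; "tau": joint torques, N m; "position": TCP position; "tcp_rot": TCP orientation; "wrist_force": force on the tool from outside, world axes, zero at the start; "wrist_torque": the same for the moment, N m; "gripper_width": finger opening in m; "gripper_force": force on a finger pad.
Only numpy, scipy, OpenCV 4.12 (cv2) and the standard library are available. Lean on these libraries where they do the work, as an engineer would, in place of code of your own. Each camera call takes 0.05 s, during which the arm holds its last target. There are 200 camera calls.

TASK

The red hard case stands with its lid slightly ajar and the draw latch on top undone. Flip the latch's loop forward so that its bar drops behind the hook on the lid, and only then press the raised lever back and fully down, past its snap point, so that it holds the lid tight by itself. Leave the latch of the grey case as it is.

Things in the scene. Friction and masses are not known exactly. Their poses are not given: they have to be found in the camera images.
- red_case: Red hard case fixed on the table, 150 (x) x 220 (y) x 160 mm high, seam along y at x=+26. Origin: centre of its underside; x points from the lever half to the lid half. Lever pivot at x=-8, y=0, z=176. On the lid: steel hook, 24 mm wide in y, 20 mm tall, its lip pointing to +x and ending at x=+48 (lid ajar: +53); the bar goes past the lip and under it. Lid springs ajar 5 mm.
- red_loop_bar (a point): Middle of the 10 mm thick, 44 mm long steel cross bar (along case y) of the red latch's U-shaped loop. The loop is 75 mm from its pivot (on the lever, 20 mm above the lever's pivot when raised) to the bar. It starts flipped back, leaning to case -x past the lever; pushed to +x past upright it falls forward by its own weight and the bar lands on the lid beyond the hook.
- red_lever (a joint): Black lever of the red latch, 24 mm wide, 6 mm thick (10 at the tip), tip 52 mm from its pivot (axis along case y). Rad: 0 = fully down, along case -x, top 25 mm above the case; 1.57 = upright; more leans to +x, where it may start. Stays where left while the loop is slack. Loop hooked: about 8 N at the tip from 1.2 down; let go above 0.35 it springs back, below 0.3 it snaps down by itself.
- grey_loop_bar (a point): The same bar on the grey case, an identical case beside the red one with its latch also undone: not to be touched.

How it is judged:
By the outcome, as a careful person would: the job done as asked, in the order asked, and still so for the second after the job is handed in, with the robot touching nothing.
It also fails if it takes over 42 s, if anything falls off the work surface, if the arm or the gripper's body presses on something with over 40 N, if the wrist force passes 120 N, or if a joint passes its speed limit or range.

## Working session

There is one attempt and no reset: what is moved stays moved. The work goes in short steps, Python scripts to look and compute and a tool call to move; the robot and the scene stay as the last step left them, time stands still between calls to the robot, and variables do not carry over. Pictures are saved under pics/ and viewed, at most 13 in all, crops included, and the job is handed in when it is done.

Besides the shell and the picture viewer there is one more tool, called after "Emit:" as name(argument=value, ...) on one line, values as JSON. play_rows: Moves the arm, as the interface text tells. Its arguments: {"type":"object","properties":{"series":{"type":"string"},"fingers":{"type":"number"}},"required":["series"]}

```bash
mkdir -p pics
python3 - <<'E'
from cell import robot, eyes
import cv2, numpy as np
a=[]
for n in ("scene","side"):
    im=eyes.grab_frame(n); cv2.imwrite(f"pics/{n}0.png",im[:,:,::-1]); c=eyes.calibration(n); print(n,c)
o=robot.get_obs(); print(o["t"],o["position"],o["tcp_rot"],robot.tip_reach)
E
```

```text
scene {'intrinsics': array([[394.30438515,   0.        , 253.33137238],
       [  0.        , 394.30438515, 197.50597523],
       [  0.        ,   0.        ,   1.        ]]), 'origin': array([ 0.67451875, -0.20978043,  0.83927314]), 'orientation': array([0.14149372, 0.03310557, 0.2133005 , 0.96611927])}
side {'intrinsics': array([[371.06542624,   0.        , 259.67548804],
       [  0.        , 371.06542624, 195.79982213],
       [  0.        ,   0.        ,   1.        ]]), 'origin': array([ 0.72718477, -0.15368381,  0.77514343]), 'orientation': array([0.15525708, 0.06094231, 0.3783661 , 0.91050556])}
0.1 [0.21925924 0.63841566 0.40403146] [ 1.64668350e-01  9.86348857e-01 -5.06270942e-04 -9.79606056e-05] 0.1734
```

View pics/scene0.png

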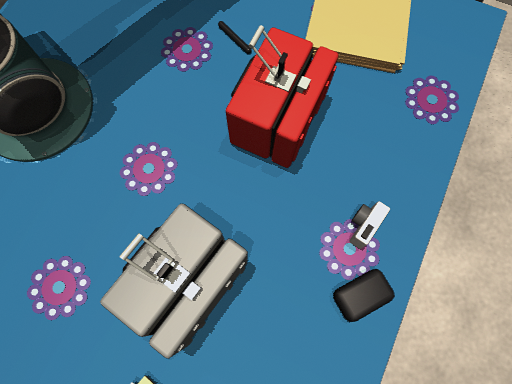

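View pics/side0.png

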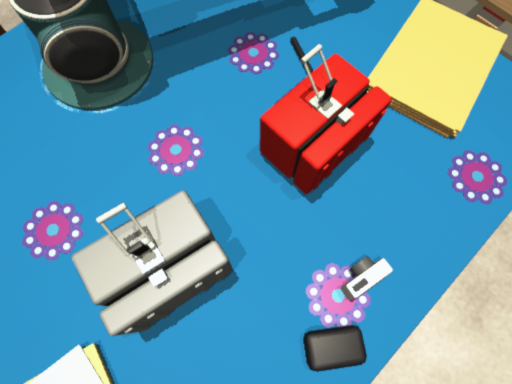

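The scene view shows the red case around (283,95) and its loop bar near (258,30), with the lever black at (281,68) and the hook at (303,84). The side view shows the same latch at (325,95). The grey case is at lower left, and the black bar at (235,37) may be a fingertip. I'll get a coarse position by colour.

```bash
cat > h.py <<'E'
import numpy as np, cv2
from scipy.spatial.transform import Rotation as R
from cell import robot, eyes
def ray(c,p):
    K=c["intrinsics"]; d=np.linalg.solve(K,[p[0],p[1],1.]); d=R.from_quat(c["orientation"]).apply([d[0],-d[1],-d[2]])
    return np.array(c["origin"]),d/np.linalg.norm(d)
def plane(c,p,z):
    o,d=ray(c,p); return o+d*(z-o[2])/d[2]
def tri(cs,ps):
    A=0;b=0
    for c,p in zip(cs,ps):
        o,d=ray(c,p); M=np.eye(3)-np.outer(d,d); A=A+M; b=b+M@o
    return np.linalg.solve(A,b)
def proj(c,X):
    q=R.from_quat(c["orientation"]).inv().apply(np.array(X)-c["origin"]); v=c["intrinsics"]@np.array([q[0],-q[1],-q[2]]); return v[:2]/v[2]
E
python3 - <<'E'
from h import *
s,d,w=[eyes.calibration(n) for n in("scene","side","wrist")]
np.set_printoptions(precision=3,suppress=True)
print("tip",proj(s,[.219,.638,.23]),proj(d,[.219,.638,.23]))
for n,a,b in(("hook",(303,84),(346,115)),("barmid",(258,31),(313,51)),("levertip?",(282,54),(332,83))):
    print(n,tri([s,d],[a,b]),plane(s,a,.18),plane(d,b,.18))
print(w)
im=eyes.grab_frame("wrist");cv2.imwrite("pics/w0.png",im[:,:,::-1])
E
```

```text
tip [ 228.792 -144.07 ] [ 349.469 -116.251]
hook [0.572 0.25  0.128] [0.58  0.214 0.18 ] [0.584 0.219 0.18 ]
barmid [0.472 0.24  0.241] [0.451 0.288 0.18 ] [0.444 0.283 0.18 ]
levertip? [0.514 0.266 0.166] [0.516 0.259 0.18 ] [0.519 0.254 0.18 ]
{'intrinsics': array([[314.766,   0.   , 255.751],
       [  0.   , 314.766, 186.078],
       [  0.   ,   0.   ,   1.   ]]), 'origin': array([0.158, 0.659, 0.375]), 'orientation': array([-0.107, -0.076,  0.577,  0.807])}
```

View pics/w0.png

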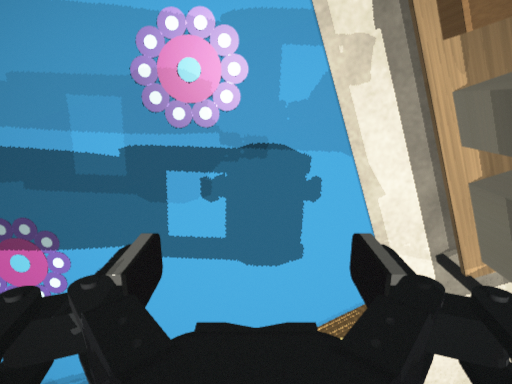

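The wrist camera sees only cloth and the fingers. I'll move up and over to the red case.

Emit:
play_rows(series="-1.5 -0.9 -2 0; -2.8 -1.7 -4 0; -4.2 -2.6 -4 0; -5.6 -3.4 -4 0; -7 -4.2 -4 0", fingers=-1)

```text
t: 0.57
position: [0.3303, 0.5048, 0.5035]
tcp_rot: [0.164, 0.986, 0.001, 0.001]
wrist_force: [0.6, 0.6, -0.0]
gripper_width: 0.0258
gripper_force: 0.0
```

Emit:
play_rows(series="-1.4 -0.8 0 0; -2.8 -1.7 0 0; -4.2 -2.5 0 0; -5.6 -3.3 0 0; -7 -4.2 0 0")

```text
t: 0.98
position: [0.4623, 0.3485, 0.5013]
tcp_rot: [0.165, 0.986, -0.0, -0.0]
wrist_force: [-0.3, 1.5, 0.3]
gripper_width: 0.0002
gripper_force: 0.0
```

Emit:
play_rows(series="-1.4 -0.8 0 1; -2.8 -1.7 0 2; -4.2 -2.5 0 2.7; -5.4 -3.3 0 2.7; -5.4 -3.3 0 2.7")

```text
t: 1.4
position: [0.5652, 0.2239, 0.5005]
tcp_rot: [0.304, 0.953, -0.001, -0.0]
wrist_force: [-0.6, 0.4, -0.0]
gripper_width: 0.0003
gripper_force: 0.0
```

Run:
```python
from h import *
np.set_printoptions(precision=4,suppress=True)
o=robot.get_obs(); w=eyes.calibration("wrist"); im=eyes.grab_frame("wrist");cv2.imwrite("pics/w1.png",im[:,:,::-1])
print(o["t"],o["position"],R.from_quat(o["tcp_rot"]).as_matrix(),w,o["joints"])
```

```text
1.4 [0.5652 0.2239 0.5005] [[-0.8149  0.5796 -0.0006]
 [ 0.5796  0.8149 -0.0016]
 [-0.0005 -0.0017 -1.    ]] {'intrinsics': array([[314.766 ,   0.    , 255.7509],
       [  0.    , 314.766 , 186.0776],
       [  0.    ,   0.    ,   1.    ]]), 'origin': array([0.5122, 0.2615, 0.471 ]), 'orientation': array([-0.1168, -0.0594,  0.4551,  0.8807])} [ 0.3356 -0.0387  1.4473 -0.0014  1.7341 -0.6172]
```

View pics/w1.png

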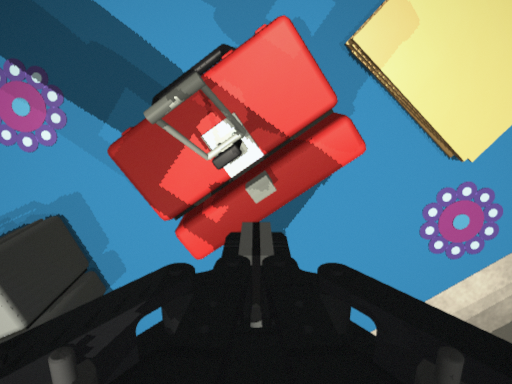

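The wrist view shows the red case rotated about 33° in the image. The bar is at about (182,102), the lever tip at (228,155), the hook at (261,188), and the black carry handle is behind at (190,80). I'll compute the yaw.

Run:
```python
from h import *
np.set_printoptions(precision=4,suppress=True)
w=eyes.calibration("wrist"); im=cv2.imread("pics/w1.png"); hsv=cv2.cvtColor(im,cv2.COLOR_BGR2HSV)
m=(((hsv[...,0]<8)|(hsv[...,0]>172))&(hsv[...,1]>150)&(hsv[...,2]>60)).astype(np.uint8); m[:,370:]=0; m[:10]=0
n,l,st,_=cv2.connectedComponentsWithStats(m)
for i in range(1,n):
    if st[i,4]>800:
        p=np.argwhere(l==i)[:,::-1]; print(st[i])
        P=np.array([plane(w,q,.16)[:2] for q in p]).astype(np.float32)*1000
        print(cv2.minAreaRect(P))
for q in((165,215),(335,105),(182,228),(345,115),(110,152),(283,17),(261,188)): print(q,plane(w,q,.16),plane(w,q,.18))
```

```text
[ 201   16  136  139 9694]
((508.2701110839844, 281.27490234375), (95.03177642822266, 98.29817199707031), 89.65142059326172)
[ 162   90   64   63 1822]
((493.689208984375, 206.75885009765625), (53.064964294433594, 46.09998321533203), 8.079950332641602)
[ 176  113  190  146 8992]
((586.1737670898438, 220.81118774414062), (214.2635040283203, 50.88232421875), 89.66677856445312)
[ 108  119  123  101 6421]
((507.9010009765625, 156.22555541992188), (85.00894165039062, 97.83588409423828), 89.83551788330078)
(165, 215) [0.5494 0.1189 0.16  ] [0.5469 0.1282 0.18  ]
(335, 105) [0.557  0.3232 0.16  ] [0.554  0.3194 0.18  ]
(182, 228) [0.5711 0.1243 0.16  ] [0.5672 0.1332 0.18  ]
(345, 115) [0.5705 0.3262 0.16  ] [0.5667 0.3221 0.18  ]
(110, 152) [0.4663 0.1167 0.16  ] [0.4692 0.1262 0.18  ]
(283, 17) [0.465  0.3253 0.16  ] [0.468  0.3213 0.18  ]
(261, 188) [0.5835 0.2181 0.16  ] [0.5788 0.221  0.18  ]
```

Emit:
play_rows(series="-0.5 -0.2 0 -1.15; -1 -0.4 0 -2.3; -1.5 -0.6 0 -3.45; -2 -0.8 0 -4.6; -2.4 -1 0 -5.75")

```text
t: 1.87
position: [0.5969, 0.1735, 0.5013]
tcp_rot: [0.002, 1.0, 0.0, -0.0]
wrist_force: [-0.2, -0.1, 0.2]
gripper_width: -0.0003
gripper_force: 0.0
```

Emit:
play_rows(series="0 0 0 -0.15; 0 0 0 -0.15; 0 0 0 -0.15")

```text
t: 2.12
position: [0.5965, 0.1741, 0.5014]
tcp_rot: [-0.001, 1.0, 0.0, -0.0]
wrist_force: [-0.5, 0.9, 0.4]
gripper_width: 0.0002
gripper_force: 0.0
```

Run:
```python
from h import *
np.set_printoptions(precision=4,suppress=True)
o=robot.get_obs(); w=eyes.calibration("wrist"); im=eyes.grab_frame("wrist");cv2.imwrite("pics/w2.png",im[:,:,::-1])
print(o["t"],o["position"],R.from_quat(o["tcp_rot"]).as_matrix(),w)
a=cv2.imread("pics/w1.png")[40:240,100:300]; b=im[:,:,::-1][20:220,160:360]
cv2.imwrite("pics/c.png",cv2.resize(np.hstack([a,b]),(800,400),interpolation=cv2.INTER_CUBIC))
```

```text
2.1167 [0.5965 0.1741 0.5014] [[-1.     -0.0013 -0.0001]
 [-0.0013  1.      0.0003]
 [ 0.0001  0.0003 -1.    ]] {'intrinsics': array([[314.766 ,   0.    , 255.7509],
       [  0.    , 314.766 , 186.0776],
       [  0.    ,   0.    ,   1.    ]]), 'origin': array([0.5314, 0.1737, 0.472 ]), 'orientation': array([-0.0924, -0.0925,  0.7019,  0.7002])}
```

View pics/c.png

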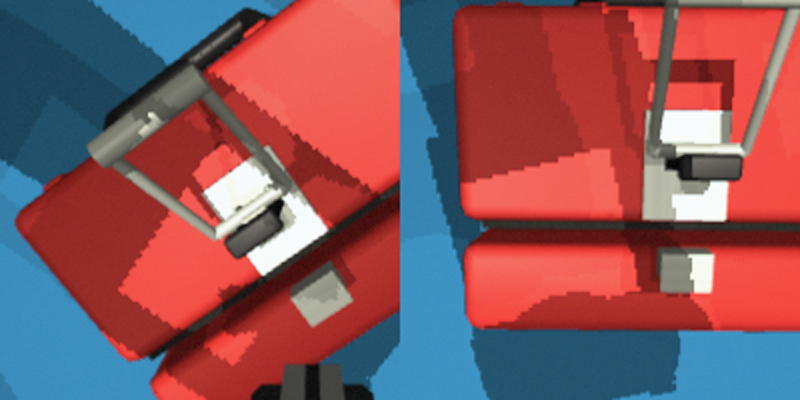

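The crops show the hook top at w1 (261,187) / w2 (303,155), the lever tip at w1 (227,155) / w2 (315,102), and the bar middle at w1 (174,96), all upright and clear. The case is aligned with the world axes.

Run:
```python
from h import *
np.set_printoptions(precision=4,suppress=True)
s,d,w2=[eyes.calibration(n) for n in("scene","side","wrist")]
w1=dict(intrinsics=w2["intrinsics"],origin=np.array([0.5122,0.2615,0.471]),orientation=np.array([-0.1168,-0.0594,0.4551,0.8807]))
print("hook",tri([w1,w2],[(261,187.5),(303,155.5)]),tri([w1,w2,s,d],[(261,187.5),(303,155.5),(303,84),(346,115)]))
print("lever",tri([w1,w2],[(227,155),(315.5,102.5)]))
im=cv2.imread("pics/w2.png");
# lever-edge of lid / body seam
print("bar",tri([w1,s,d],[(174,96.5),(258,31),(313,51)]),tri([w1,s],[(174,96.5),(258,31)]))
print("seam y edges",plane(w2,(190,131),.16),plane(w2,(190,136),.16))
cv2.imwrite("pics/c2.png",cv2.resize(im[0:90,240:400],(800,450),interpolation=cv2.INTER_CUBIC))
```

```text
hook [0.5806 0.2186 0.1765] [0.5808 0.2188 0.1762]
lever [0.532  0.219  0.2249]
bar [0.4812 0.2217 0.2653] [0.4804 0.2215 0.2677]
seam y edges [0.5594 0.1093 0.16  ] [0.5643 0.109  0.16  ]
```

View pics/c2.png

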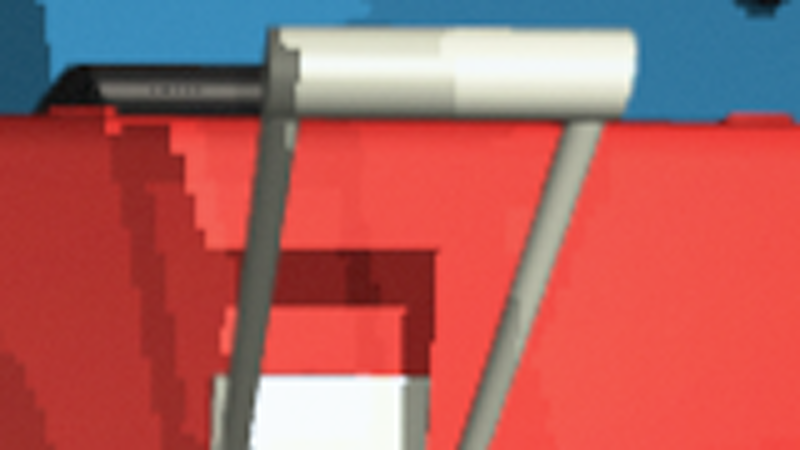

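The bar middle in w2 is at about (330,15).

Run:
```python
from h import *
np.set_printoptions(precision=4,suppress=True)
s,d,w2=[eyes.calibration(n) for n in("scene","side","wrist")]
w1=dict(intrinsics=w2["intrinsics"],origin=np.array([0.5122,0.2615,0.471]),orientation=np.array([-0.1168,-0.0594,0.4551,0.8807]))
print("bar",tri([w1,w2],[(174,96.5),(330.4,15)]),tri([w1,w2,s,d],[(174,96.5),(330.4,15),(258,31),(313,51)]))
```

```text
bar [0.4791 0.2195 0.2569] [0.4815 0.2203 0.2659]
```

Emit:
play_rows(series="1.5 0.5 0 0; 3 1 0 0; 4.5 1.5 0 0; 6 1.82 0 0; 6.5 1.82 0 0")

```text
t: 2.58
position: [0.4302, 0.2192, 0.5022]
tcp_rot: [-0.002, 1.0, 0.001, 0.0]
wrist_force: [-0.2, -1.3, 0.5]
gripper_width: -0.0001
gripper_force: 0.0
```

Emit:
play_rows(series="0 0 1.2 0; 0 0 2.4 0; 0 0 3.4 0; 0 0 3.4 0; 0 0 3.4 0")

```text
t: 3.0
position: [0.4338, 0.2183, 0.4164]
tcp_rot: [-0.002, 1.0, -0.0, -0.001]
wrist_force: [0.1, 0.2, 1.0]
gripper_width: 0.0
gripper_force: 0.0
```

Emit:
play_rows(series="-0.6 0 0 0; -1.2 0 0 0; -1.7 0 0 0; -2.2 0 0 0; -2.2 0 0 0")

```text
t: 3.42
position: [0.4907, 0.2184, 0.4185]
tcp_rot: [-0.001, 1.0, 0.0, 0.001]
wrist_force: [0.8, 0.6, 0.7]
gripper_width: -0.0003
gripper_force: 0.0
```

Emit:
play_rows(series="-0.4 0 -0.1 0; -0.8 0 -0.2 0; -1.2 0 -0.2 0; -1.5 0 -0.2 0; -1.5 0 -0.2 0")

```text
t: 3.83
position: [0.528, 0.2184, 0.4213]
tcp_rot: [-0.002, 1.0, -0.0, -0.0]
wrist_force: [-0.3, 0.2, -0.2]
gripper_width: -0.0002
gripper_force: 0.0
```

Run:
```python
from h import *
im=eyes.grab_frame("wrist");s=eyes.grab_frame("side")
cv2.imwrite("pics/c3.png",np.hstack([cv2.resize(im,(400,300)),cv2.resize(s[20:200,230:430],(400,360))[:300]])[:,:,::-1])
```

```text
(no output)
```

View pics/c3.png

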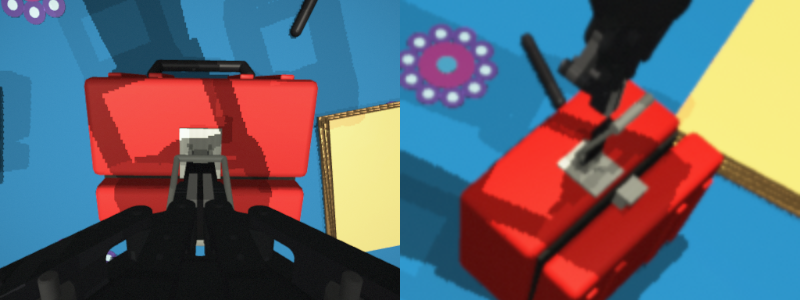

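The side view shows the loop still about upright in front of the fingertips, with the bar near (650,98). I'll push a little further.

Emit:
play_rows(series="-0.5 0 0 0; -1 0 0 0; -1.5 0 0 0; -1.5 0 0 0; -1.5 0 0 0")

```text
t: 4.35
position: [0.5641, 0.2186, 0.4211]
tcp_rot: [-0.002, 1.0, -0.0, -0.0]
wrist_force: [0.4, 1.0, 0.1]
gripper_width: 0.0
gripper_force: 0.0
```

Emit:
play_rows(series="0 0 -1 0; 0 0 -2 0; 0 0 -3 0; 0 0 -3.4 0; 0 0 -3.4 0")

```text
t: 4.77
position: [0.5633, 0.2186, 0.5093]
tcp_rot: [-0.002, 1.0, 0.001, 0.002]
wrist_force: [0.2, -0.6, 0.2]
gripper_width: 0.0004
gripper_force: 0.0
```

Run:
```python
from h import *
im=eyes.grab_frame("scene");s=eyes.grab_frame("side")
cv2.imwrite("pics/c4.png",np.hstack([cv2.resize(im[10:160,200:350],(400,400),interpolation=2),cv2.resize(s[50:200,250:400],(400,400),interpolation=2)])[:,:,::-1])
```

```text
(no output)
```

View pics/c4.png

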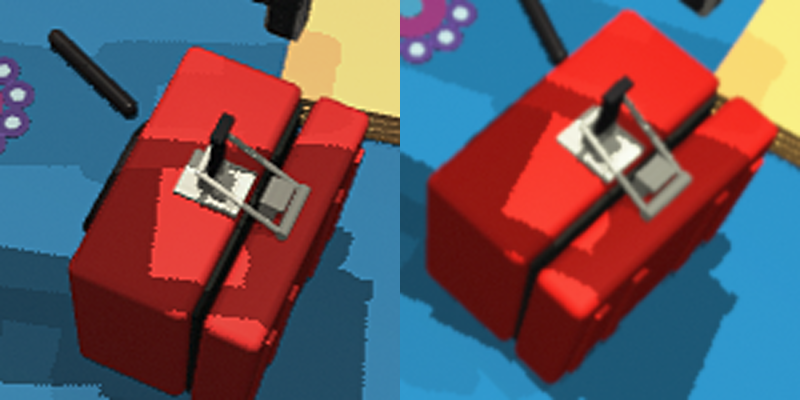

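The loop has fallen forward and its bar is beyond the hook: bar about (296,212) in the left crop, hook at (278,192). The lever is still upright with its tip at (222,125). Next I'll come down in front of the lever and sweep it back.

Emit:
play_rows(series="0 0 1.4 0; 0 0 2.8 0; 0 0 4.2 0; 0 0 5 0; 0 0 5 0")

```text
t: 5.28
position: [0.5633, 0.2184, 0.3742]
tcp_rot: [-0.002, 1.0, -0.001, -0.004]
wrist_force: [-0.6, 0.3, -1.4]
gripper_width: -0.0002
gripper_force: 0.0
```

Emit:
play_rows(series="0.3 0 0 0; 0.6 0 -0.05 0; 0.9 0 -0.05 0; 1.2 0 -0.05 0; 1.2 0 -0.05 0")

```text
t: 5.7
position: [0.5329, 0.2185, 0.3842]
tcp_rot: [-0.002, 1.0, 0.0, 0.001]
wrist_force: [-0.6, 0.1, 0.4]
gripper_width: 0.0002
gripper_force: 0.0
```

Run:
```python
from h import *
im=eyes.grab_frame("scene");s=eyes.grab_frame("side");o=robot.get_obs();print(o["position"],o["wrist_force"])
cv2.imwrite("pics/c5.png",np.hstack([cv2.resize(im[10:160,200:350],(400,400),interpolation=2),cv2.resize(s[50:200,250:400],(400,400),interpolation=2)])[:,:,::-1])
```

```text
[0.53380376 0.21848931 0.38361242] [-0.09906592  0.32857305  0.8205087 ]
```

View pics/c5.png

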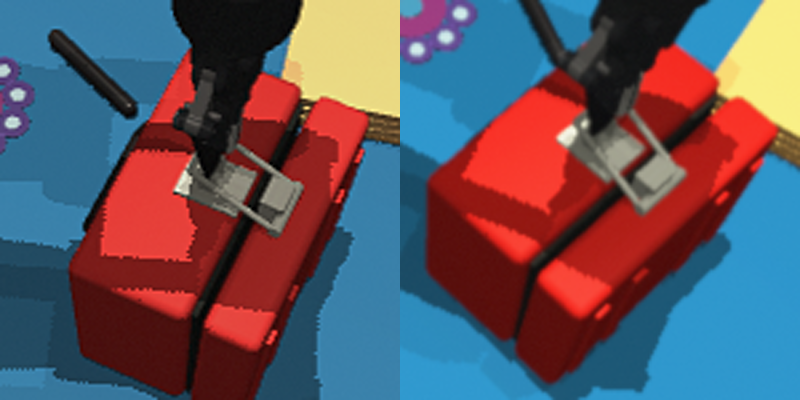

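The bar stays caught against the hook and the lever is moving back. I'll continue the arc.

Emit:
play_rows(series="0.3 0 -0.1 0; 0.55 0 -0.05 0; 0.8 0 0 0; 1.05 0 0.1 0; 1.05 0 0.1 0")

```text
t: 6.22
position: [0.508, 0.2182, 0.3793]
tcp_rot: [-0.002, 1.0, -0.0, 0.001]
wrist_force: [13.8, -1.1, -9.9]
gripper_width: -0.0001
gripper_force: 6.8
```

Emit:
play_rows(series="0.3 0 0.1 0; 0.5 0 0.3 0; 0.7 0 0.5 0; 0.85 0 0.7 0; 0.85 0 0.7 0")

```text
t: 6.63
position: [0.4899, 0.2177, 0.3618]
tcp_rot: [-0.001, 1.0, 0.0, 0.008]
wrist_force: [74.9, 4.7, -30.1]
gripper_width: 0.0001
gripper_force: 38.1
```

Emit:
play_rows(series="0.1 0 0.15 0; 0.15 0 0.3 0; 0.15 0 0.45 0; 0.15 0 0.45 0; 0.15 0 0.45 0")

```text
t: 7.05
position: [0.4871, 0.2176, 0.3547]
tcp_rot: [-0.001, 1.0, 0.001, 0.011]
wrist_force: [75.9, 0.3, -8.4]
gripper_width: -0.0001
gripper_force: 43.4
```

There is a high sideways force, because the finger is bearing against the thick tip. The lever seems to be down, so I'll relax in x and look.

Emit:
play_rows(series="-0.2 0 0 0; -0.4 0 0 0; -0.4 0 0 0")

```text
t: 7.3
position: [0.4937, 0.2181, 0.3543]
tcp_rot: [-0.002, 1.0, 0.0, 0.002]
wrist_force: [0.8, -3.2, 19.5]
gripper_width: 0.0
gripper_force: 9.9
```

Run:
```python
from h import *
im=eyes.grab_frame("scene");s=eyes.grab_frame("side");o=robot.get_obs();print(o["position"],o["wrist_force"])
cv2.imwrite("pics/c6.png",np.hstack([cv2.resize(im[10:160,200:350],(400,400),interpolation=2),cv2.resize(s[50:200,250:400],(400,400),interpolation=2)])[:,:,::-1])
```

```text
[0.49347236 0.21814709 0.35434192] [ 2.25098885 -3.3578591  18.82687943]
```

View pics/c6.png

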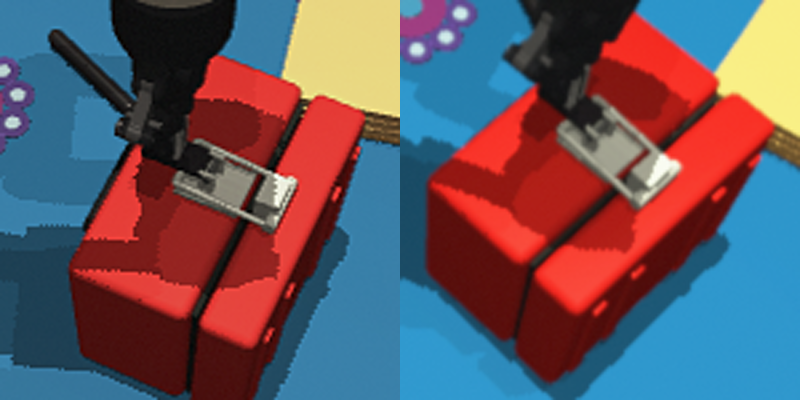

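The lever is flat, the bar is drawn against the hook at about (285,205), and the seam has closed. I'll lift straight off.

Emit:
play_rows(series="0 0 -1 0; 0 0 -2.2 0; 0 0 -3.6 0; 0 0 -5 0; 0 0 -5 0")

```text
t: 7.82
position: [0.4925, 0.2181, 0.4839]
tcp_rot: [-0.002, 1.0, 0.002, 0.004]
wrist_force: [0.2, -0.7, 1.2]
gripper_width: 0.0001
gripper_force: 0.0
```

Emit:
play_rows(series="-1.5 0 -0.5 0; -3 0 -0.5 0; -4.5 0 -0.5 0; -4.5 0 -0.5 0; -4.5 0 -0.5 0")

```text
t: 8.23
position: [0.6071, 0.2187, 0.4869]
tcp_rot: [-0.002, 1.0, -0.0, -0.002]
wrist_force: [-0.4, 0.0, -1.2]
gripper_width: 0.0001
gripper_force: 0.0
```

Run:
```python
from h import *
w=eyes.grab_frame("wrist");s=eyes.grab_frame("side");o=robot.get_obs();print(o["t"],o["position"],o["wrist_force"])
cv2.imwrite("pics/c7.png",np.hstack([cv2.resize(w,(400,300)),cv2.resize(s[50:200,250:450],(400,300),interpolation=2)])[:,:,::-1])
```

```text
8.3333 [0.60517117 0.21878447 0.48882573] [ 0.01517313 -0.21358935  0.91627553]
```

View pics/c7.png

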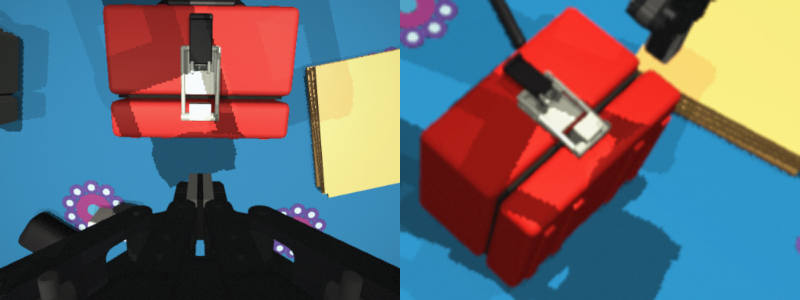

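The lever lies fully down at (200,38) in the left crop, the bar holds behind the hook at (200,118), and the gripper is clear. I'll hand in.

```bash
python3 -c "
from cell import robot
print(robot.sign_off())"
```

```text
the job is handed in; nothing more can be done
None
```

The red latch is hooked and its lever is snapped fully down, holding the lid shut by itself. I handed it in at about 8.3 s with the grey case untouched; the closed fingertips briefly took about 76 N (wrist limit 120 N) bearing on the thick lever tip.

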